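Fish the sprayer nozzle out from under the seedling rack with a reacher

ROBOT

A 6-joint arm with a two-finger parallel gripper is mounted at the origin on the work surface. World frame = base frame: x ahead of the robot, y to its left, z up, the work surface at z = 0. Lengths are in m, angles in rad, forces in N, time in s.
With the tool pointing down it reaches from about 0.275 to 1 m from the base axis. Payload 8.4 kg.
Tool frame: the origin (TCP) lies midway between the tips of the shut fingers; the grasp point (between the pads) lies 19 mm behind it; z points along the fingers, y is the direction in which the jaws open and shut (so a half turn about z gives the same grasp; the last joint's range is limited). The gripper opens to 85 mm and grips with 20 to 120 N. Pads are 22 mm wide; open, the fingers measure 114 mm over their backs; the gripper's body (76 mm by 85 mm) begins 54 mm behind the grasp point. The pads swing forward as they close: fully open they stand 13 mm farther back than shut.
Start: joints at [-1.231, 0.353, 1.633, -0, 1.155, -0.002], TCP at [0.209, -0.589, 0.231] pointing down, gripper open.
Joint ranges: [-2.63, 2.63], [-0.92, 2.1], [0.06, 2.66], [-1.3, 4.44], [0, 2.69], [-3.02, 3.02]. Speed limits (rad/s): [2.22, 2.22, 2.79, 3.14, 3.14, 3.14].

INTERFACE

Orientations are given as [roll, pitch, yaw] about the fixed x, y, z axes, in that order (R = Rz(yaw) Ry(pitch) Rx(roll)).
In Python, from workcell import status, imaging, ticket gives the robot as it stands.
- The arm moves only by the tool arm_command, never from a script. Its argument "motion" is one flat list of numbers, 7 for each row, row after row: the shift along the tool's x, y, z in units of 30 mm (1.0 is 30 mm), then the turn, a rotation vector about the tool's x, y, z in units of 6 degrees (1.0 is 6 degrees), then the finger opening in mm, from 0 to 85.4. A call has 1 to 8 rows; each row is the pose to reach, as a shift and turn from the pose commanded when the call began, along the tool's axes at that moment; what a row does not reach only later rows make up. A row lasts 1/12 s, in which the tool goes at most 41.7 mm and 7.16 degrees, less where a joint would pass 70% of its speed; a pose out of reach is approached as far as the arm can. A call with a gripper value outside its range is refused whole. The fingers move at their own pace and stop on an object; "squeeze" is the grip in N (left out, the last holds). Time passes only in rows, so rows that repeat a pose let the fingers close. It gives the time, the measured TCP pose, the force and the opening at its end, in the units of the state.
- status.sense(): the state, without advancing time (a new reading comes with each control period).
- imaging.camera(name): name is "scene" or "top" or "wrist"; returns the picture (480x640x3 uint8, blue, green, red); there is no depth.
- imaging.get_calibration(name): a dict with "mtx" (3x3 intrinsics, pixels), "k1" (the pictures are not rectified: a ray, as slopes to the right and down, at radius r is drawn at 1 + k1 r^2 times it, then the intrinsics apply), "origin" and "orientation" of the camera in the world. Camera axes: x right, y up, looking along -z (the intrinsics and any distortion apply to the point x, -y, -z); pixel columns grow to the right and rows downward; lengths in m; the calibration is good to about 2 mm. A picture is of the moment at which its call begins: read the wrist's pose just before it. get_calibration takes no time and is no camera call; for the wrist camera it gives the pose at the moment of the call.
- ticket.hand_in(): hands the job in, once; it reports no verdict.
The state is a dict: "t": time; "joint_positions": joint angles; "joint_vel": joint speeds; "tau": joint torques, N m; "eef_pos": TCP position; "ee_rot": TCP orientation; "contact_force": force on the tool from outside, world axes, zero at the start; "wrist_torque": the same for the moment, N m; "gripper_width": finger opening in m.
Only numpy, scipy, OpenCV 4.12 (cv2) and the standard library are available. Lean on these libraries where they do the work, as an engineer would, in place of code of your own. Each camera call takes 0.05 s, during which the arm holds its last target. There are 200 camera calls.

TASK

The brass sprayer nozzle has ended up under the low wire rack. Take the reacher out of its dock, lay it flat on the bench with its open jaws in under the rack on both sides of the nozzle and let go of it; then take it again by its handle, squeeze the trigger so that the jaws grip the nozzle under the rack, and with the trigger squeezed draw the nozzle out until it is well clear of the rack (a few centimetres) on the open bench. Then let go, leaving the reacher lying flat on the bench and the nozzle out, and do not disturb the white pot or the glass jar.

Things in the scene. Friction and masses are not known exactly. Their poses are not given: they have to be found in the camera images.
- rack_front (a point): Steel wire rack fixed to the bench, 320 wide (its x), 240 deep (y), 61 high; 55 clear under it; legs with 14 mm feet at its corners; top of wires 23 apart, little plants on its rear half (155 high). This point: middle of its open front edge, at bench height. Its +y points out of the gap away from the rack: what is under the rack has negative y here.
- dock: Wooden U-shaped dock fixed to the bench, 56 mm high, open to the top and to its +x; two cheeks, 66 mm apart inside, hug the docked reacher's handle (65 to 190 mm behind this origin), too close for fingers beside the handle. Origin: bench height, about under the middle of the docked reacher's shaft; +x is the way its jaws point.
- reacher_shaft (a point): Reacher, a 0.38 m pick-up tool lying flat, 0.27 kg, up to 44 mm high. This point: middle of its shaft, 22 mm above its underside. +x to the jaws, +z up, +y to the fixed grip's side. Shaft 16 mm wide (y), 20 high (12 to 32 above the underside), free from 48 mm behind to 85 ahead of this point; it balances about 17 mm behind it.
- reacher_handle (a point): Middle of the reacher's handle, on its centre line, 130 mm behind the shaft's middle, 22 above the underside. Two upright bars along its x: fixed black grip (outer face 26 mm to +y) and grey trigger (outer face 26 mm to -y when open), 52 over both, about 42 high, free for 80 mm along x about this point. Squeezed together, the trigger moves to the grip.
- reacher_jaws (a point): Where the reacher holds things: on its centre line, 165 mm ahead of the shaft's middle, 17 above the underside. Two hinged steel jaws, 26 mm high, open 56 mm apart inside (48 at the tips), 66 outside; tips 28 mm ahead of this point, black jaw head 54 mm behind it.
- trigger (a joint): Travel of the trigger towards the fixed grip in m: 0 open (spring, about 2.4 N), 0.018 fully squeezed with nothing in the jaws (about 4.6 N). Both jaws swing in evenly with it, 18.3 rad per m; it stops at about 0.012 when the jaws have the nozzle between them. When let go, the spring opens trigger and jaws.
- nozzle_mid (a point): Brass sprayer nozzle, a stepped round piece standing on its base: lower part 30 mm in diameter and 17 mm high, narrowing to a 16 mm neck, 32 mm high in all, 70 g. This point is its middle, 16 mm above its underside. Starts under the rack, 65 to 95 mm in from the front edge.
- pot: White screw-top sample pot, 32 mm in diameter, 42 mm high, also standing under the rack, about 110 mm beside the nozzle (either side). Origin: centre of its underside. To be left alone.
- jar: Glass jar, 72 mm in diameter, 100 mm high, standing on the bench. Origin: centre of its underside. To be left alone.

How it is judged:
On the way, in this order (a step that is already met when the one before it is completed fails the run):
1. the reacher lies flat on the bench, let go, its open jaws under the rack with the nozzle between them (contact force between the fingers and reacher below 0.1 N and value of joint trigger below 0.004 m and angle between reacher_shaft's own z axis and vertical below 0.1 rad and height (world z) of reacher_shaft below 0.03 m and x of nozzle_mid in the frame of reacher_jaws between -0.04 and 0.022 m and y of nozzle_mid in the frame of reacher_jaws between -0.02 and 0.02 m and y of nozzle_mid in the frame of rack_front below -0.03 m), for 0.2 s.
2. the squeezed jaws grip the nozzle while it is still under the rack (contact force between the fingers and reacher above 3 N and value of joint trigger above 0.006 m and contact force between reacher and nozzle above 3 N and y of nozzle_mid in the frame of rack_front below -0.015 m), for 0.2 s.
3. the nozzle is drawn out clear of the rack in the squeezed jaws (contact force between the fingers and reacher above 3 N and value of joint trigger above 0.006 m and contact force between reacher and nozzle above 2 N and y of nozzle_mid in the frame of rack_front above 0.03 m), for 0.2 s.
At the end, for the whole second after the job is handed in: The nozzle rests on the bench with its middle at least 30 mm out in front of the rack's front edge; the reacher lies flat on the bench (within 0.1 rad), released, trigger sprung open (under 4 mm); both at rest (y of nozzle_mid in the frame of rack_front above 0.03 m and height (world z) of nozzle_mid below 0.025 m and linear speed of each of nozzle, reacher below 0.02 m/s and angle between reacher_shaft's own z axis and vertical below 0.1 rad and height (world z) of reacher_shaft below 0.03 m and value of joint trigger below 0.004 m and contact force between the fingers and reacher below 0.1 N); the robot touches nothing.
It fails at once if the white pot is pushed (over 20 mm) (distance of pot from where it was at the start of the episode above 0.02 m).
It fails at once if the glass jar is pushed (over 20 mm) (distance of jar from where it was at the start of the episode above 0.02 m).
It also fails if it takes over 51 s, if anything falls off the work surface, if the arm or the gripper's body presses on something with over 40 N, if the wrist force passes 120 N, or if a joint passes its speed limit or range.

## Working session

There is one attempt and no reset: what is moved stays moved. The work goes in short steps, Python scripts to look and compute and a tool call to move; the robot and the scene stay as the last step left them, time stands still between calls to the robot, and variables do not carry over. Pictures are saved under pics/ and viewed, about 8 in all and at most 12, crops included, and the job is handed in when it is done.

Besides the shell and the picture viewer there is one more tool, called after "Call:" by a JSON object that holds its "op" and its "data". arm_command: Moves the arm, as the interface text tells. Its arguments: {"type":"object","properties":{"motion":{"type":"array"},"squeeze":{"type":"number"}},"required":["motion"]}

```bash
mkdir -p pics; ls; cat > h.py <<'E'
import numpy as np, cv2
from scipy.spatial.transform import Rotation as R
from workcell import status, imaging, ticket
def Rm(o):
    o=np.array(o,float)
    if o.shape==(3,3): return o
    return R.from_quat(o).as_matrix() if o.size==4 else R.from_euler('xyz',o).as_matrix()
def ray(c,u,v):
    K=np.array(c['mtx']);d=np.array([(u-K[0,2])/K[0,0],(v-K[1,2])/K[1,1]])
    s=d.copy()
    for _ in range(20): s=d/(1+c['k1']*(s@s))
    return np.array(c['origin']),Rm(c['orientation'])@np.array([s[0],-s[1],-1])
def onz(c,u,v,z):
    o,d=ray(c,u,v); return o+d*(z-o[2])/d[2]
def proj(c,p):
    q=Rm(c['orientation']).T@(np.array(p,float)-c['origin']); s=np.array([q[0],-q[1]])/-q[2]
    s=s*(1+c['k1']*(s@s)); K=np.array(c['mtx']); return K[:2,:2]@s+K[:2,2]
E
python3 - <<'E'
from h import *
s=status.sense(); print(s)
for n in ['scene','top','wrist']:
    im=imaging.camera(n); cv2.imwrite(f'pics/{n}0.png',im); print(n,imaging.get_calibration(n))
E
```

```text
pics
{'t': 0.0, 'joint_positions': array([-1.23142709e+00,  3.53660074e-01,  1.63409789e+00,  1.65305995e-06,
        1.15519499e+00, -2.39941445e-03]), 'joint_vel': array([ 1.64165460e-03,  1.69010535e-03, -8.12142058e-04, -1.12707387e-03,
       -9.33760494e-05,  1.43109865e-03]), 'tau': array([-3.97725589e-04, -6.05260205e+01, -3.42071772e+01, -7.00124315e-05,
        9.46464599e-03, -1.45824191e-05]), 'eef_pos': array([ 0.20932106, -0.58842407,  0.23056974]), 'ee_rot': array([-3.14023237e+00, -4.77532807e-06,  3.41767977e-01]), 'contact_force': array([-0.16366157, -0.21216325,  0.01636747]), 'wrist_torque': array([-0.00815203,  0.00576642,  0.02714521]), 'gripper_width': 0.08570783148010859}
scene {'mtx': array([[474.75739403,   0.        , 317.30246237],
       [  0.        , 474.75739403, 236.49033198],
       [  0.        ,   0.        ,   1.        ]]), 'k1': -0.052150277865304386, 'origin': array([1.31668854, 0.00574644, 0.63265386]), 'orientation': array([0.94239711, 0.01478649, 1.44498393])}
top {'mtx': array([[487.74304717,   0.        , 316.72607033],
       [  0.        , 487.74304717, 241.41093443],
       [  0.        ,   0.        ,   1.        ]]), 'k1': -0.06005517062859977, 'origin': array([0.32143363, 0.08334949, 1.09645693]), 'orientation': array([ 2.10233708e-01,  8.46288202e-04, -1.62442273e+00])}
wrist {'mtx': array([[367.79218179,   0.        , 320.66045565],
       [  0.        , 367.79218179, 236.88281829],
       [  0.        ,   0.        ,   1.        ]]), 'k1': -0.04103066842528166, 'origin': array([ 0.27087941, -0.56642517,  0.37381847]), 'orientation': array([-0.26524755,  0.00204592, -1.22893858])}
```

View pics/top0.png

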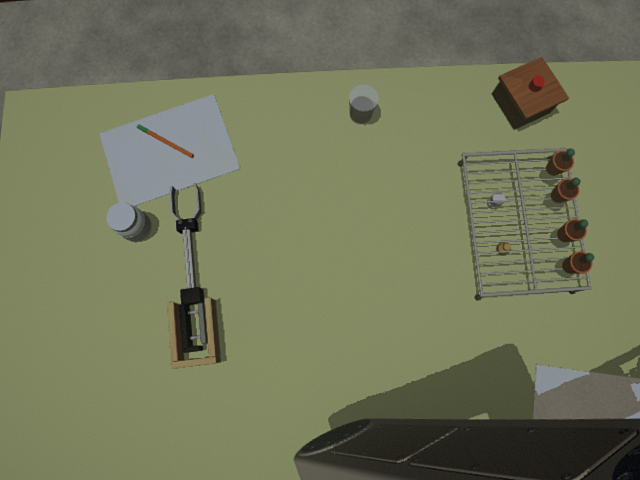

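View pics/scene0.png

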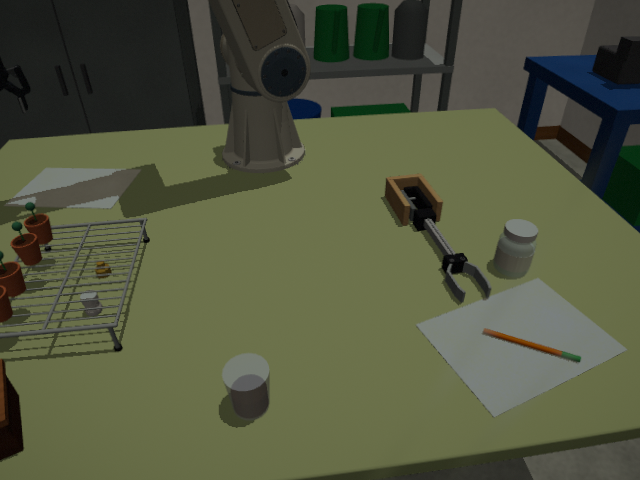

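Top view: the reacher is docked at about (190,265) with its jaws up the picture. The rack's front feet are near (478,297) and (462,162), the nozzle is at (503,248) and the pot at (498,200). The jar by the reacher is at (127,220), and a second glass is at (363,103).

```bash
python3 - <<'E'
from h import *
T=imaging.get_calibration('top');S=imaging.get_calibration('scene')
for n,u,v,z in [('footA',478,297,.005),('footB',461,163,.005),('nozzle',503,248,.016),('pot',498,200,.03),('jarbot',132,225,.0),('jartop',122,217,.1),('glass',363,115,0),('head',187,226,.022),('rearblk',192,296,.022),('jawL',173,190,.017),('jawR',197,187,.017),('dockTL',168,303,.056),('dockBL',172,366,.056),('dockTR',214,298,.056),('dockBR',217,362,.056),('wirefrontA',480,292,.058),('wirefrontB',464,153,.058)]:
    print(n,onz(T,u,v,z).round(3))
for n,u,v,z in [('nozzle',103,269,.016),('pot',91,303,.021),('footA',146,239,.005),('footB',118,346,.005),('jar',513,268,0),('head',456,263,.022),('rearblk',424,217,.022)]:
    print('S',n,onz(S,u,v,z).round(3))
im=cv2.imread('pics/top0.png')
a=cv2.resize(im[130:310,440:600],None,fx=3,fy=3,interpolation=cv2.INTER_CUBIC)
b=cv2.resize(im[175:375,150:250],None,fx=2.7,fy=2.7,interpolation=cv2.INTER_CUBIC)
c=np.zeros((540,480+270,3),np.uint8);c[:,:480]=a;c[:,480:]=b
cv2.imwrite('pics/crop1.png',cv2.convertScaleAbs(c,alpha=1.4))
E
```

```text
footA [ 0.407 -0.284  0.005]
footB [ 0.727 -0.282  0.005]
nozzle [ 0.514 -0.351  0.016]
pot [ 0.623 -0.349  0.03 ]
jarbot [0.617 0.501 0.   ]
jartop [0.609 0.485 0.1  ]
glass [ 0.865 -0.058  0.   ]
head [0.602 0.365 0.022]
rearblk [0.442 0.354 0.022]
jawL [0.692 0.4   0.017]
jawR [0.696 0.343 0.017]
dockTL [0.426 0.397 0.056]
dockBL [0.294 0.388 0.056]
dockTR [0.432 0.298 0.056]
dockBR [0.298 0.294 0.056]
wirefrontA [ 0.413 -0.271  0.058]
wirefrontB [ 0.731 -0.274  0.058]
S nozzle [ 0.522 -0.348  0.016]
S pot [ 0.629 -0.345  0.021]
S footA [ 0.411 -0.281  0.005]
S footB [ 0.729 -0.278  0.005]
S jar [0.621 0.494 0.   ]
S head [0.613 0.369 0.022]
S rearblk [0.442 0.356 0.022]
```

View pics/crop1.png

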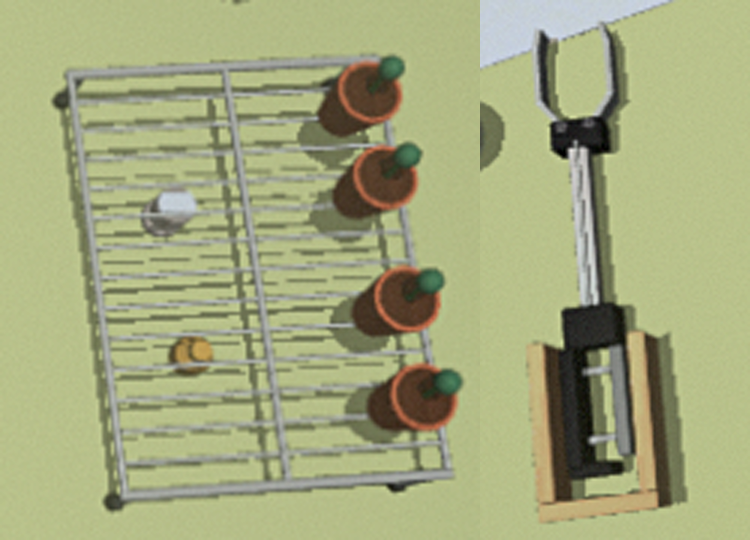

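The two views agree: front edge y≈-0.277, nozzle about (0.517,-0.350), shaft middle about (0.50,0.358), reacher yaw about 0.07. I'll move over the reacher with tool yaw 3.21, which leaves wrist room for the later turn.

```bash
cat >> h.py <<'E'
def go(x,y,z,yaw):
    s=status.sense(); M=R.from_euler('xyz',s['ee_rot']); G=R.from_euler('xyz',[np.pi,0,yaw])
    print('t',round(s['t'],2),'pos',s['eef_pos'].round(4),'rot',s['ee_rot'].round(3),'j',s['joint_positions'].round(2),'F',s['contact_force'].round(1),'w',round(s['gripper_width'],4))
    print('shift',(M.inv().apply(np.array([x,y,z])-s['eef_pos'])/.03).round(2),'turn',(np.degrees((M.inv()*G).as_rotvec())/6).round(2))
E
python3 -c "
from h import *
go(.485,.357,.23,3.21)"
```

```text
t 0.15 pos [ 0.2094 -0.5885  0.2307] rot [-3.141 -0.     0.342] j [-1.23  0.35  1.63 -0.    1.16 -0.  ] F [ 0.7  0.3 -0.2] w 0.0853
shift [ 19.22 -26.61   0.05] turn [-0.000e+00 -1.000e-02 -2.739e+01]
```

Call:
{"op": "arm_command", "data": {"motion": [19.2,-26.6,0,0,0,-27.4,85,19.2,-26.6,0,0,0,-27.4,85,19.2,-26.6,0,0,0,-27.4,85,19.2,-26.6,0,0,0,-27.4,85,19.2,-26.6,0,0,0,-27.4,85,19.2,-26.6,0,0,0,-27.4,85,19.2,-26.6,0,0,0,-27.4,85,19.2,-26.6,0,0,0,-27.4,85]}}

```text
t: 0.82
eef_pos: [0.3026, -0.2669, 0.2312]
ee_rot: [3.141, -0.0, 1.347]
contact_force: [1.1, 0.7, -0.6]
gripper_width: 0.085
```

```bash
python3 -c "
from h import *
go(.485,.357,.23,3.21)"
```

```text
t 0.82 pos [ 0.3026 -0.2669  0.2312] rot [ 3.141 -0.     1.347] j [-0.73 -0.    2.07  0.    1.07 -0.5 ] F [ 1.1  0.7 -0.6] w 0.085
shift [21.63  1.32  0.04] turn [  0.     0.   -17.79]
```

Call:
{"op": "arm_command", "data": {"motion": [21.6,1.3,0,0,0,-17.8,85,21.6,1.3,0,0,0,-17.8,85,21.6,1.3,0,0,0,-17.8,85,21.6,1.3,0,0,0,-17.8,85,21.6,1.3,0,0,0,-17.8,85,21.6,1.3,0,0,0,-17.8,85,21.6,1.3,0,0,0,-17.8,85,21.6,1.3,0,0,0,-17.8,85]}}

```text
t: 1.48
eef_pos: [0.3977, 0.0529, 0.2315]
ee_rot: [3.141, 0.0, 2.348]
contact_force: [1.1, -1.3, -0.1]
gripper_width: 0.0848
```

```bash
python3 -c "
from h import *
go(.485,.357,.23,3.21)"
```

```text
t 1.48 pos [0.3977 0.0529 0.2315] rot [3.141 0.    2.348] j [ 0.13 -0.01  2.08 -0.    1.07 -0.65] F [ 1.1 -1.3 -0.1] w 0.0848
shift [5.18 9.18 0.05] turn [ 0.    0.01 -8.23]
```

Call:
{"op": "arm_command", "data": {"motion": [5.2,9.2,0,0,0,-8.2,85,5.2,9.2,0,0,0,-8.2,85,5.2,9.2,0,0,0,-8.2,85,5.2,9.2,0,0,0,-8.2,85,5.2,9.2,0,0,0,-8.2,85,5.2,9.2,0,0,0,-8.2,85,5.2,9.2,0,0,0,-8.2,85,5.2,9.2,0,0,0,-8.2,85]}}

```text
t: 2.15
eef_pos: [0.4875, 0.3588, 0.231]
ee_rot: [3.141, 0.001, -3.074]
contact_force: [0.3, -0.2, -0.0]
gripper_width: 0.0849
```

Call:
{"op": "arm_command", "data": {"motion": [0,0,0,0,0,0,85,0,0,0,0,0,0,85]}}

```text
t: 2.32
eef_pos: [0.4866, 0.3557, 0.2304]
ee_rot: [-3.141, -0.001, -3.081]
contact_force: [-0.6, 0.3, -0.5]
gripper_width: 0.0848
```

```bash
python3 -c "
from h import *
go(.485,.357,.23,3.21)
c=imaging.get_calibration('wrist');im=imaging.camera('wrist');cv2.imwrite('pics/w1.png',im);print(c['origin'],c['orientation'])
go(.485,.357,.05,3.21)
"
```

```text
t 2.32 pos [0.4866 0.3557 0.2304] rot [-3.141e+00 -1.000e-03 -3.081e+00] j [ 0.63  0.32  1.68 -0.    1.14 -1.  ] F [-0.6  0.3 -0.5] w 0.0848
shift [0.05 0.05 0.01] turn [-0.01 -0.01 -0.08]
[0.42050361 0.35200525 0.37362615] [-2.60652237e-01  3.78512288e-04  1.63127286e+00]
t 2.37 pos [0.4863 0.3545 0.2305] rot [-3.140e+00 -1.000e-03 -3.082e+00] j [ 0.63  0.32  1.68 -0.    1.14 -1.  ] F [-0.6 -0.1  0.3] w 0.0854
shift [0.03 0.09 6.02] turn [-0.01 -0.01 -0.09]
```

View pics/w1.png

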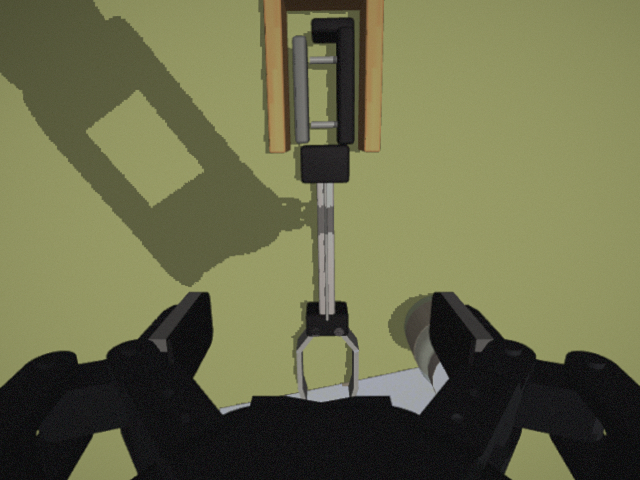

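Wrist view: the shaft runs from about (325,182) at the rear block to (327,303) at the jaw head, with the jaw tips near (300,397) and (356,397).

```bash
python3 -c "
from h import *
c=imaging.get_calibration('wrist')
for n,u,v,z in [('blockfront',325,182,.032),('headback',326.5,303,.032),('tips',328,396,.03),('blkL',301,165,.044),('blkR',350,165,.044)]: print(n,onz(c,u,v,z).round(4))
"
```

```text
blockfront [0.4585 0.357  0.032 ]
headback [0.5799 0.3661 0.032 ]
tips [0.6925 0.375  0.03  ]
blkL [0.4434 0.3347 0.044 ]
blkR [0.4408 0.3779 0.044 ]
```

```bash
python3 -c "
from h import *
go(.485,.359,.012,3.218)"
```

```text
t 2.37 pos [0.4863 0.3545 0.2305] rot [-3.140e+00 -1.000e-03 -3.082e+00] j [ 0.63  0.32  1.68 -0.    1.14 -1.  ] F [-0.6 -0.1  0.3] w 0.0854
shift [0.03 0.16 7.28] turn [-0.01 -0.01 -0.16]
```

Call:
{"op": "arm_command", "data": {"motion": [0,0.15,1.2,0,0,-0.1,85,0,0.15,2.4,0,0,-0.1,85,0,0.15,3.6,0,0,-0.1,85,0,0.15,4.8,0,0,-0.1,85,0,0.15,6,0,0,-0.1,85,0,0.15,7,0,0,-0.1,85,0,0.15,7.25,0,0,-0.1,85,0,0.15,7.25,0,0,-0.1,85]}}

```text
t: 3.03
eef_pos: [0.4851, 0.357, 0.012]
ee_rot: [-3.139, -0.004, -3.074]
contact_force: [-0.4, 0.1, 1.0]
gripper_width: 0.0849
```

Call:
{"op": "arm_command", "data": {"motion": [0,0,0,0,0,0,40,0,0,0,0,0,0,10,0,0,0,0,0,0,10,0,0,0,0,0,0,10,0,0,0,0,0,0,10,0,0,0,0,0,0,10,0,0,0,0,0,0,10,0,0,0,0,0,0,10], "squeeze": 50}}

```text
t: 3.7
eef_pos: [0.4872, 0.3599, 0.0149]
ee_rot: [3.141, 0.001, -3.072]
contact_force: [-2.1, -1.4, 7.8]
gripper_width: 0.0149
```

Call:
{"op": "arm_command", "data": {"motion": [0,0,-0.3,0,0,0,10,0,0,-0.8,0,0,0,10,0,0,-1.5,0,0,0,10,0,0,-2.3,0,0,0,10,0,0,-3.1,0,0,0,10,0,0,-3.8,0,0,0,10,0,0,-4,0,0,0,10,0,0,-4,0,0,0,10]}}

```text
t: 4.37
eef_pos: [0.4875, 0.3601, 0.1357]
ee_rot: [3.14, 0.003, -3.072]
contact_force: [-0.5, 0.6, -1.7]
gripper_width: 0.0146
```

```bash
python3 -c "
from h import *
c=imaging.get_calibration('wrist');im=imaging.camera('wrist')
cv2.imwrite('pics/w2.png',im)
go(.485,.359,.012,3.218)"
```

```text
t 4.42 pos [0.4867 0.3595 0.1341] rot [ 3.141e+00  1.000e-03 -3.072e+00] j [ 0.63  0.43  1.76 -0.    0.95 -1.01] F [ 0.1 -0.7 -2.6] w 0.015
shift [ 0.06 -0.01  4.07] turn [ 0.    0.01 -0.07]
```

View pics/w2.png

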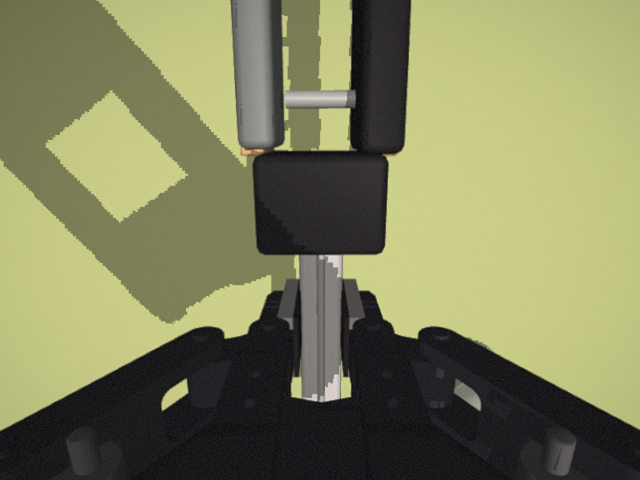

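Held level; the rear block's front edge is at about row 253, and the trigger (grey) is on the left at column 255.

```bash
python3 -c "
from h import *
c=imaging.get_calibration('wrist')
for n,u,v,z in [('blockfront',320,253,.151),('blockfront_top',320,253,.163),('L',299.5,260,.151),('R',342,260,.151)]: print(n,onz(c,u,v,z).round(4))
go(.517,-.04,.134,3.218-np.pi/2-.075)
T=imaging.get_calibration('top')
im=imaging.camera('top');h=cv2.cvtColor(im,cv2.COLOR_BGR2HSV)
m=cv2.inRange(h,(8,120,60),(24,255,255));m[:,:485]=0;m[:,530:]=0;m[:230]=0;m[265:]=0
ys,xs=np.nonzero(m);print(xs.mean(),ys.mean(),xs.min(),xs.max(),ys.min(),ys.max(),onz(T,xs.mean(),ys.mean(),.016))
S=imaging.get_calibration('scene')
im=imaging.camera('scene');h=cv2.cvtColor(im,cv2.COLOR_BGR2HSV)
m=cv2.inRange(h,(8,120,60),(24,255,255));m[:,:85]=0;m[:,120:]=0;m[:255]=0;m[285:]=0
ys,xs=np.nonzero(m);print(len(xs),xs.mean(),ys.mean(),onz(S,xs.mean(),ys.mean(),.016))
"
```

```text
blockfront [0.4602 0.3576 0.151 ]
blockfront_top [0.4564 0.3574 0.163 ]
L [0.4634 0.3504 0.151 ]
R [0.4623 0.3657 0.151 ]
t 4.42 pos [0.4867 0.3595 0.1341] rot [ 3.141e+00  1.000e-03 -3.072e+00] j [ 0.63  0.43  1.76 -0.    0.95 -1.01] F [ 0.1 -0.7 -2.6] w 0.015
shift [ -0.08 -13.35  -0.  ] turn [1.000e-02 0.000e+00 1.565e+01]
503.80232558139534 246.7325581395349 497 510 243 253 [ 0.51638541 -0.35326332  0.016     ]
87 101.05747126436782 267.2183908045977 [ 0.51573587 -0.35389469  0.016     ]
```

Call:
{"op": "arm_command", "data": {"motion": [-0.1,-13.4,0,0,0,15.65,10,-0.1,-13.4,0,0,0,15.65,10,-0.1,-13.4,0,0,0,15.65,10,-0.1,-13.4,0,0,0,15.65,10,-0.1,-13.4,0,0,0,15.65,10,-0.1,-13.4,0,0,0,15.65,10,-0.1,-13.4,0,0,0,15.65,10,-0.1,-13.4,0,0,0,15.65,10]}}

```text
t: 5.18
eef_pos: [0.511, 0.0251, 0.1323]
ee_rot: [-3.139, -0.001, 2.205]
contact_force: [0.7, 0.0, -3.1]
gripper_width: 0.0147
```

```bash
python3 -c "
from h import *
go(.516,-.02,.134,np.pi/2)"
```

```text
t 5.18 pos [0.511  0.0251 0.1323] rot [-3.139e+00 -1.000e-03  2.205e+00] j [ 0.05  0.3   1.96  0.    0.88 -0.59] F [ 0.7  0.  -3.1] w 0.0147
shift [-1.31 -0.76 -0.06] turn [-0.02 -0.01  6.06]
```

Call:
{"op": "arm_command", "data": {"motion": [-1.3,-0.75,0,0,0,6.06,10,-1.3,-0.75,0,0,0,6.06,10,-1.3,-0.75,0,0,0,6.06,10,-1.3,-0.75,0,0,0,6.06,10,-1.3,-0.75,0,0,0,6.06,10,-1.3,-0.75,0,0,0,6.06,10,-1.3,-0.75,0,0,0,6.06,10]}}

```text
t: 5.77
eef_pos: [0.5167, -0.0177, 0.1326]
ee_rot: [-3.139, -0.0, 1.579]
contact_force: [-0.3, -0.5, -2.7]
gripper_width: 0.0149
```

```bash
python3 -c "
from h import *
go(.516,-.02,.020,np.pi/2)"
```

```text
t 5.77 pos [ 0.5167 -0.0177  0.1326] rot [-3.139 -0.     1.579] j [-0.04  0.31  1.95 -0.    0.88 -0.05] F [-0.3 -0.5 -2.7] w 0.0149
shift [-0.08 -0.02  3.75] turn [-0.02 -0.    0.08]
```

Call:
{"op": "arm_command", "data": {"motion": [0,0,0.9,0,0,0.05,10,0,0,1.8,0,0,0.05,10,0,0,2.7,0,0,0.05,10,0,0,3.4,0,0,0.05,10,0,0,3.7,0,0,0.05,10,0,0,3.7,0,0,0.05,10]}}

```text
t: 6.27
eef_pos: [0.5157, -0.0175, 0.0206]
ee_rot: [-3.137, -0.0, 1.574]
contact_force: [-1.1, -0.7, -3.0]
gripper_width: 0.0147
```

```bash
python3 -c "
from h import *
im=imaging.camera('top'); s=imaging.camera('scene')
a=cv2.resize(im[150:310,300:520],None,fx=3.4,fy=3.4,interpolation=cv2.INTER_CUBIC)
cv2.imwrite('pics/t2.png',cv2.convertScaleAbs(a,alpha=1.4));cv2.imwrite('pics/s2.png',s)
go(.516,-.173,.020,np.pi/2)"
```

```text
t 6.37 pos [ 0.5177 -0.0176  0.023 ] rot [-3.141 -0.     1.573] j [-0.04  0.49  2.01 -0.    0.65 -0.04] F [ 1.1 -0.2 -2.9] w 0.0149
shift [-5.18 -0.07  0.1 ] turn [-0.   -0.    0.02]
```

View pics/t2.png

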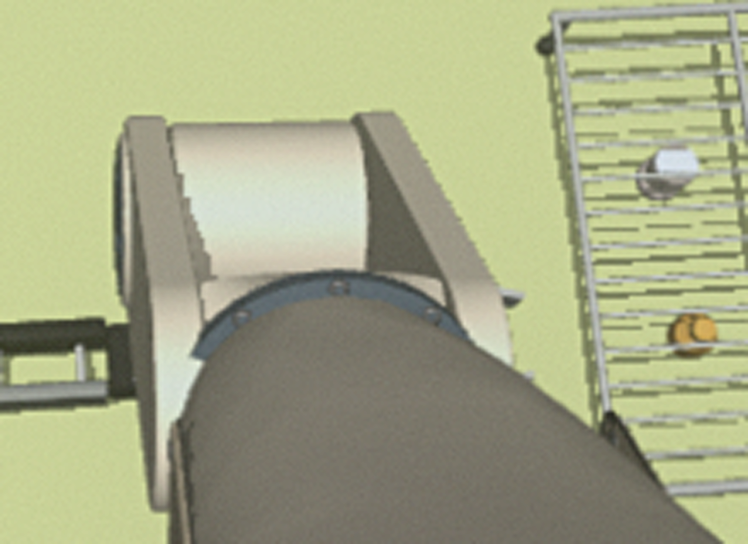

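Top crop: the jaw tips just show at crop (520,296) and (533,376), pointing at the rack on either side of the nozzle, which is at (692,335).

```bash
python3 -c "
from h import *
c=imaging.get_calibration('top')
for u,v in [(520,296),(533,376)]: print(onz(c,300+u/3.4,150+v/3.4,.03).round(4))
"
```

```text
[ 0.5422 -0.2345  0.03  ]
[ 0.4883 -0.2371  0.03  ]
```

View pics/s2.png

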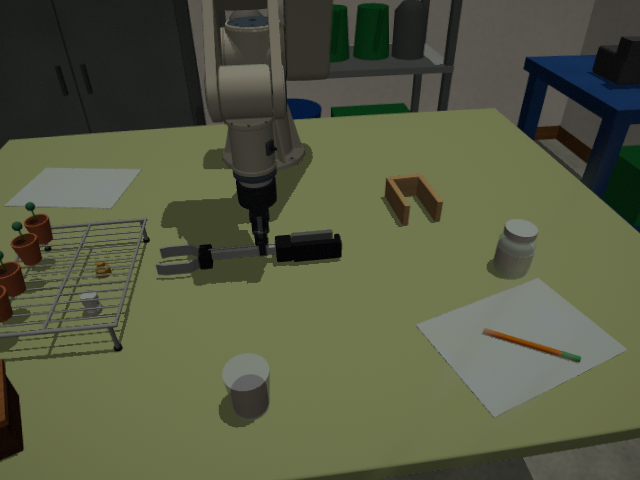

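Scene: the reacher is level, jaws toward the rack at (160-200,250-268). The tips' middle, x≈0.515, is in line with the nozzle at 0.516, so I'm sliding in, then lowering and letting go.

Call:
{"op": "arm_command", "data": {"motion": [-0.7,0,0,0,0,0,10,-1.4,0,0,0,0,0,10,-2.1,0,0,0,0,0,10,-2.8,0,0,0,0,0,10,-3.5,0,0,0,0,0,10,-4.2,0,0,0,0,0,10,-4.8,0,0,0,0,0,10,-5.1,0,0,0,0,0,10]}}

```text
t: 7.03
eef_pos: [0.5189, -0.1729, 0.0246]
ee_rot: [3.138, 0.001, 1.571]
contact_force: [0.5, 1.2, -3.1]
gripper_width: 0.0146
```

Call:
{"op": "arm_command", "data": {"motion": [0,0,0,0,0,0,10,0,0,0,0,0,0,10]}}

```text
t: 7.2
eef_pos: [0.5181, -0.1707, 0.0236]
ee_rot: [3.14, 0.0, 1.571]
contact_force: [-0.3, 0.4, -2.0]
gripper_width: 0.0146
```

```bash
python3 -c "
from h import *
go(.516,-.171,.0155,np.pi/2)"
```

```text
t 7.2 pos [ 0.5181 -0.1707  0.0236] rot [3.14  0.    1.571] j [-0.32  0.52  1.95  0.    0.68 -0.32] F [-0.3  0.4 -2. ] w 0.0146
shift [-0.01 -0.07  0.27] turn [ 0.01  0.   -0.  ]
```

Call:
{"op": "arm_command", "data": {"motion": [0,-0.07,0.1,0,0,0,10,0,-0.07,0.2,0,0,0,10,0,-0.07,0.25,0,0,0,10,0,-0.07,0.27,0,0,0,10,0,-0.07,0.27,0,0,0,10]}}

```text
t: 7.62
eef_pos: [0.515, -0.1696, 0.0149]
ee_rot: [-3.14, -0.001, 1.572]
contact_force: [-2.9, 2.1, 6.8]
gripper_width: 0.0149
```

```bash
python3 -c "
from h import *
im=imaging.camera('scene');im2=imaging.camera('top')
a=cv2.resize(im[200:360,0:220],None,fx=3.4,fy=3.4,interpolation=cv2.INTER_CUBIC)
cv2.imwrite('pics/s3.png',cv2.convertScaleAbs(a,alpha=1.4))
cv2.imwrite('pics/t3.png',im2)
go(.516,-.171,.0155,np.pi/2)"
```

```text
t 7.72 pos [ 0.515  -0.1697  0.0149] rot [-3.140e+00 -1.000e-03  1.572e+00] j [-0.32  0.53  1.95  0.    0.66 -0.32] F [-2.3  3.3  6.5] w 0.0147
shift [-0.04  0.03 -0.02] turn [-0.01 -0.01  0.01]
```

View pics/s3.png

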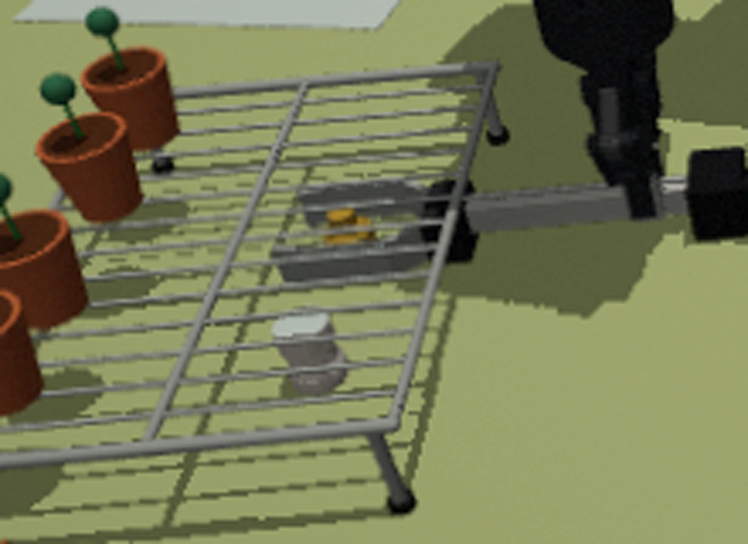

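The nozzle is between the open jaws and the pot is clear. Releasing.

Call:
{"op": "arm_command", "data": {"motion": [0,0,0,0,0,0,40,0,0,0,0,0,0,85,0,0,0,0,0,0,85,0,0,0,0,0,0,85,0,0,0,0,0,0,85,0,0,0,0,0,0,85,0,0,-0.2,0,0,0,85,0,0,-0.5,0,0,0,85]}}

```text
t: 8.38
eef_pos: [0.5149, -0.1705, 0.0295]
ee_rot: [-3.14, -0.001, 1.571]
contact_force: [0.3, 0.2, -0.4]
gripper_width: 0.0853
```

Call:
{"op": "arm_command", "data": {"motion": [0,0,-1,0,0,0,85,0,0,-2,0,0,0,85,0,0,-3,0,0,0,85,0.8,0,-3.5,0,0,0,85,1.8,0,-4,0,0,0,85,2.8,0,-4,0,0,0,85,3,0,-4,0,0,0,85,3,0,-4,0,0,0,85]}}

```text
t: 9.05
eef_pos: [0.5156, -0.0792, 0.1507]
ee_rot: [3.14, 0.0, 1.574]
contact_force: [-0.4, -0.3, 0.2]
gripper_width: 0.085
```

```bash
python3 -c "
from h import *
go(.516,-.058,.015,np.pi/2)
c=imaging.get_calibration('wrist');im=imaging.camera('wrist');cv2.imwrite('pics/w4.png',im)"
```

```text
t 9.05 pos [ 0.5156 -0.0792  0.1507] rot [3.14  0.    1.574] j [-0.16  0.29  1.93  0.    0.92 -0.16] F [-0.4 -0.3  0.2] w 0.085
shift [0.71 0.01 4.52] turn [0.01 0.   0.03]
```

View pics/w4.png

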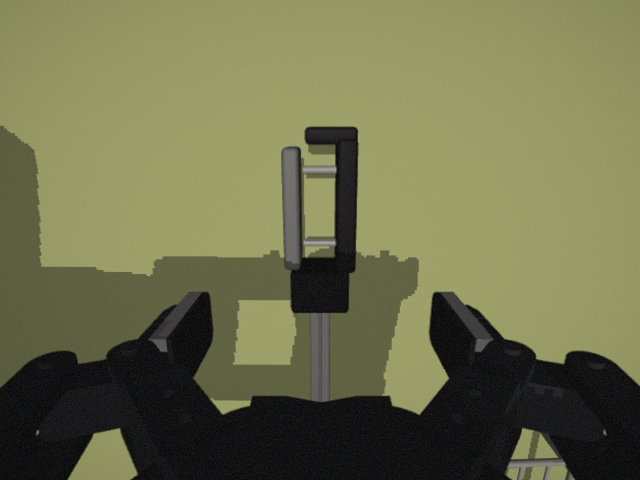

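Wrist view: the handle bars span columns 282-357 at mid row ~207, with the block's front edge at row 311; the reacher is straight.

```bash
python3 -c "
from h import *
c=imaging.get_calibration('wrist')
for n,u,v,z in [('blkfront',320,311,.04),('trigmid',282,207,.042),('gripmid',357,207,.042),('trig0',290,148,.042),('trig1',290,266,.042),('shaftend',319.5,395,.032),('shaft0',320,315,.032)]: print(n,onz(c,u,v,z).round(4))
"
```

```text
blkfront [ 0.5142 -0.1407  0.04  ]
trigmid [ 0.4877 -0.0607  0.042 ]
gripmid [ 0.5397 -0.0606  0.042 ]
trig0 [ 0.494  -0.0208  0.042 ]
trig1 [ 0.4924 -0.104   0.042 ]
shaftend [ 0.5139 -0.2224  0.032 ]
shaft0 [ 0.5142 -0.1481  0.032 ]
```

Call:
{"op": "arm_command", "data": {"motion": [0.64,-0.05,1,0,0,0,85,0.64,-0.05,2,0,0,0,85,0.64,-0.05,3,0,0,0,85,0.64,-0.05,3.8,0,0,0,85,0.64,-0.05,4.4,0,0,0,85,0.64,-0.05,4.5,0,0,0,85,0.64,-0.05,4.5,0,0,0,60,0.64,-0.05,4.5,0,0,0,54], "squeeze": 20}}

```text
t: 9.77
eef_pos: [0.5144, -0.0622, 0.0152]
ee_rot: [3.141, 0.0, 1.57]
contact_force: [0.4, 0.1, 0.6]
gripper_width: 0.0632
```

```bash
python3 -c "
from h import *
go(.514,-.06,.014,np.pi/2)"
```

```text
t 9.77 pos [ 0.5144 -0.0622  0.0152] rot [3.141 0.    1.57 ] j [-0.12  0.5   2.01 -0.    0.63 -0.12] F [0.4 0.1 0.6] w 0.0632
shift [ 0.07 -0.01  0.04] turn [ 0.  0. -0.]
```

Call:
{"op": "arm_command", "data": {"motion": [0,0,0,0,0,0,53,0,0,0,0,0,0,52,0,0.05,0,0,0,0,49,0,0.1,0,0,0,0,46,0,0.15,0,0,0,0,43,0,0.2,0,0,0,0,39,0,0.2,0,0,0,0,35,0,0.2,0,0,0,0,32], "squeeze": 30}}

```text
t: 10.43
eef_pos: [0.5219, -0.0616, 0.0162]
ee_rot: [3.138, 0.0, 1.571]
contact_force: [2.4, -0.1, 11.1]
gripper_width: 0.0384
```

Call:
{"op": "arm_command", "data": {"motion": [0,0,0,0,0,0,32,0,0,0,0,0,0,32,0,0,0,0,0,0,32,0,0,0,0,0,0,32,0,0,0,0,0,0,32]}}

```text
t: 10.85
eef_pos: [0.5219, -0.0616, 0.0162]
ee_rot: [3.138, 0.0, 1.571]
contact_force: [1.4, -1.1, 10.7]
gripper_width: 0.0383
```

```bash
python3 -c "
from h import *
go(.514,-.06,.014,np.pi/2)
im=imaging.camera('scene')
a=cv2.resize(im[200:360,0:220],None,fx=3.4,fy=3.4,interpolation=cv2.INTER_CUBIC)
cv2.imwrite('pics/s5.png',cv2.convertScaleAbs(a,alpha=1.4))
"
```

```text
t 10.85 pos [ 0.5219 -0.0616  0.0162] rot [3.138 0.    1.571] j [-0.12  0.51  1.99  0.    0.64 -0.12] F [ 1.4 -1.1 10.7] w 0.0383
shift [ 0.05 -0.26  0.07] turn [0.03 0.   0.  ]
```

View pics/s5.png

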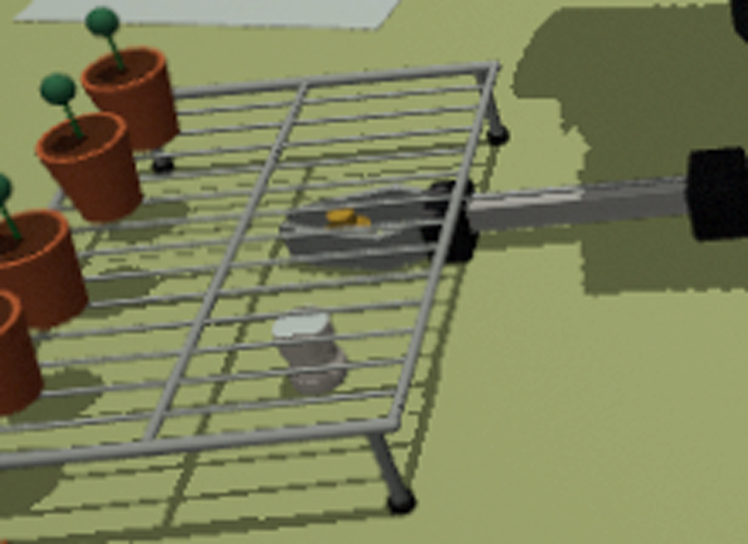

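The jaws are gripping the nozzle under the rack; the fingers stopped at 38.3 mm, so the trigger is at about 13 mm. Drawing out slowly.

Call:
{"op": "arm_command", "data": {"motion": [0.15,0,-0.02,0,0,0,32,0.4,0,-0.02,0,0,0,32,0.7,0,-0.02,0,0,0,32,1,0,-0.02,0,0,0,32,1.3,0,-0.02,0,0,0,32,1.6,0,-0.02,0,0,0,32,1.9,0,-0.02,0,0,0,32,2.2,0,-0.02,0,0,0,32]}}

```text
t: 11.57
eef_pos: [0.5207, 0.0045, 0.0162]
ee_rot: [3.14, 0.001, 1.572]
contact_force: [-0.2, -6.6, 9.8]
gripper_width: 0.0382
```

Call:
{"op": "arm_command", "data": {"motion": [0.3,0,0,0,0,0,32,0.6,0,0,0,0,0,32,0.9,0,0,0,0,0,32,1.2,0,0,0,0,0,32,1.5,0,0,0,0,0,32,1.8,0,0,0,0,0,32,2.1,0,0,0,0,0,32,2.3,0,0,0,0,0,32]}}

```text
t: 12.23
eef_pos: [0.5204, 0.0737, 0.0161]
ee_rot: [3.141, 0.001, 1.572]
contact_force: [-0.3, -9.1, 10.5]
gripper_width: 0.0384
```

Call:
{"op": "arm_command", "data": {"motion": [0,0,0,0,0,0,32,0,0,0,0,0,0,32,0,0,0,0,0,0,32,0,0,0,0,0,0,32,0,0,0,0,0,0,32]}}

```text
t: 12.65
eef_pos: [0.5204, 0.0745, 0.0161]
ee_rot: [3.14, -0.001, 1.572]
contact_force: [-1.8, 3.1, 9.5]
gripper_width: 0.0381
```

```bash
python3 -c "
from h import *
go(.514,-.06,.014,np.pi/2)
im=imaging.camera('scene')
a=cv2.resize(im[190:350,20:320],None,fx=2.6,fy=2.6,interpolation=cv2.INTER_CUBIC)
cv2.imwrite('pics/s6.png',cv2.convertScaleAbs(a,alpha=1.4))
"
```

```text
t 12.65 pos [0.5204 0.0745 0.0161] rot [ 3.140e+00 -1.000e-03  1.572e+00] j [0.14 0.51 1.99 0.   0.64 0.14] F [-1.8  3.1  9.5] w 0.0381
shift [-4.48 -0.22  0.07] turn [ 0.01 -0.01  0.01]
```

View pics/s6.png

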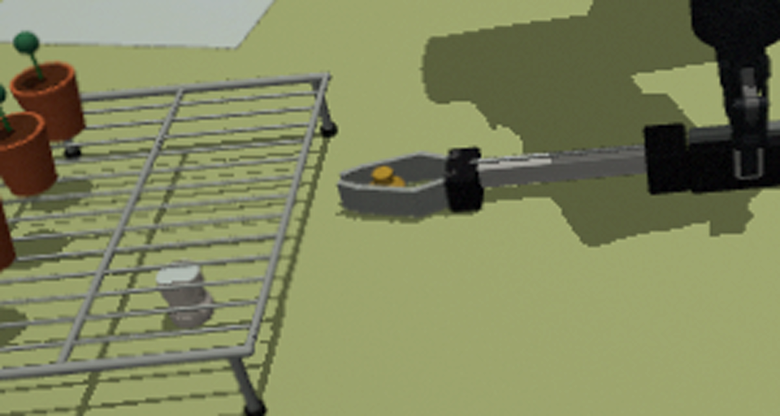

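The nozzle is out, held in the jaws about 6 cm in front of the rack. Releasing gently and rising.

Call:
{"op": "arm_command", "data": {"motion": [0,0,0,0,0,0,42,0,0,0,0,0,0,48,0,0,0,0,0,0,56,0,0,0,0,0,0,70,0,0,0,0,0,0,85,0,0,0,0,0,0,85,0,0,0,0,0,0,85,0,0,0,0,0,0,85]}}

```text
t: 13.37
eef_pos: [0.5199, 0.0735, 0.0153]
ee_rot: [-3.142, 0.0, 1.571]
contact_force: [-0.1, 0.2, 0.2]
gripper_width: 0.085
```

Call:
{"op": "arm_command", "data": {"motion": [0,0,-0.3,0,0,0,85,0,0,-1,0,0,0,85,0,0,-2,0,0,0,85,0,0,-3,0,0,0,85,0,0,-4,0,0,0,85,0,0,-5,0,0,0,85,0,0,-5,0,0,0,85,0,0,-5,0,0,0,85]}}

```text
t: 14.03
eef_pos: [0.5212, 0.0737, 0.1677]
ee_rot: [3.137, -0.001, 1.571]
contact_force: [-0.9, 0.5, -0.8]
gripper_width: 0.0848
```

```bash
python3 -c "
from h import *
go(.514,-.06,.014,np.pi/2)
im=imaging.camera('scene');cv2.imwrite('pics/s7.png',im)
S=imaging.get_calibration('scene');h=cv2.cvtColor(im,cv2.COLOR_BGR2HSV)
m=cv2.inRange(h,(8,120,60),(24,255,255));m[:,:140]=0;m[:,210:]=0;m[:235]=0;m[290:]=0
ys,xs=np.nonzero(m);print(len(xs),xs.mean(),ys.mean(),onz(S,xs.mean(),ys.mean(),.016))
"
```

```text
t 14.03 pos [0.5212 0.0737 0.1677] rot [ 3.137e+00 -1.000e-03  1.571e+00] j [ 0.14  0.27  1.91 -0.    0.96  0.14] F [-0.9  0.5 -0.8] w 0.0848
shift [-4.46 -0.26  5.12] turn [ 0.04 -0.01  0.  ]
102 167.98039215686273 259.80392156862746 [ 0.51042355 -0.21696432  0.016     ]
```

View pics/s7.png

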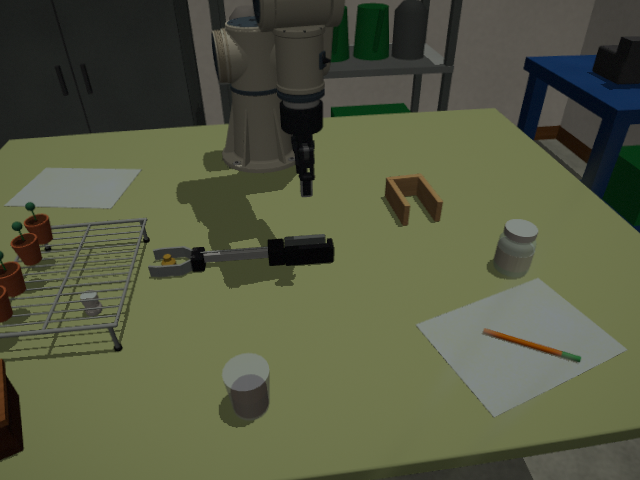

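The nozzle (168,260) stands at y≈-0.217, about 60 mm in front of the rack. The reacher lies flat with its jaws open, and the pot and jar have not moved.

```bash
python3 -c "
from h import *
print(ticket.hand_in())"
```

```text
the job is handed in; nothing more can be done
None
```

The job is done and handed in at about 14 s of the 51 s allowed. `hand_in` gives no verdict, so the result below rests on my own checks.

**What I did:**
- I lifted the reacher out of its dock by the shaft, turned it and slid it under the rack with the nozzle between its open jaws. Then I let go of it.
- I took it again by the handle and squeezed the trigger. The fingers stopped at 38 mm, so the trigger had travelled about 13 mm.
- I drew the nozzle out 136 mm with the trigger squeezed, then released it and raised the arm.

**Last checks:**
- **Nozzle:** it stands at about (0.510, -0.217), roughly 60 mm in front of the rack's front edge.
- **Reacher:** in the last picture it lies flat with its jaws open.
- **Gripper:** it is clear at 0.17 m height and measures no significant contact force.
- **Pot and jar:** they look unmoved in the pictures; I did not measure them again.

**What disagreed:** while closed on the shaft and on the handle, the fingertips pressed lightly on the bench (up to about 11 N), well below the 40 N limit.

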